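# Prop open the sample chest

### The arm

A 6-joint arm with a two-finger parallel gripper is mounted at the origin on a cart in front of the work surface, level with it; the furniture and walls round the work are solid. World frame = base frame: x ahead of the robot, y to its left, z up, the work surface at z = 0. Lengths are in m, angles in rad, forces in N, time in s.
With the tool pointing down it reaches from about 0.35 to 0.775 m from the base axis. Payload 5.5 kg.
Tool frame: the origin (TCP) lies between the finger pads; the fingertips stand 11 mm ahead of it and the grasp point (between the pads) lies 8 mm behind it (tips_ahead is the distance from the TCP to the fingertips, in m); z points along the fingers, y is the line along which they close (so a half turn about z gives the same grasp; the last joint's range is limited). The gripper opens to 85 mm and grips with 20 to 120 N. Pads are 22 mm wide; open, the fingers measure 114 mm over their backs; the gripper's body (76 mm by 85 mm) begins 54 mm behind the grasp point. The pads swing forward as they close: fully open they stand 13 mm farther back than shut.
Start: joints at [0.974, 0.313, 0.046, 1.304, 0, 1.431], TCP at [0.254, 0.516, 0.242] pointing down, gripper open.
Joint ranges: [-2.76, 2.76], [-0.86, 1.69], [-1.03, 1.26], [-2.2, 2.34], [-1.47, 1.5], [-3.14, 3.14]. Speed limits (rad/s): [2.57, 2.57, 3.14, 3.14, 3.14, 3.14].

### API

Orientations are given as a unit quaternion [w, x, y, z].
In Python, from workcell import * gives the robot as it stands. The module is installed in compiled form; this text tells all that it offers.
- The arm moves only by the tool jog_arm, never from a script. Its argument "moves" is a list of rows, each an object with "fingers": the closure, from 0 (fully open) to 1 (shut); "slide": the shift along the tool's x, y, z in mm, a list of three; "angular": the turn, a rotation vector about the tool's x, y, z in degrees, a list of three. A call has 1 to 10 rows; each row is the pose to reach, as a shift and turn from the pose commanded when the call began, along the tool's axes at that moment; what a row does not reach only later rows make up. A row lasts 1/12 s, in which the tool goes at most 41.7 mm and 7.16 degrees, less where a joint would pass 70% of its speed; a pose out of reach is approached as far as the arm can. A call with a gripper value outside its range is refused whole. The fingers move at their own pace and stop on an object; "squeeze" is the grip in N (left out, the last holds). Time passes only in rows, so rows that repeat a pose let the fingers close. It gives the time, the measured TCP pose, the force, the opening and the grip force at its end, in the units of the state.
- get_state(): the state, without advancing time (a new reading comes with each control period).
- read_camera(name): name is "scene" or "top" or "wrist"; returns a dict with "color" (420x560x3 uint8, red, green, blue), "fovy" (degrees; the focal length in pixels is half the picture's height over the tangent of half this angle, whatever the lens; pixels are square), "cx", "cy" (the principal point, pixels), "world_from_camera" (4x4, takes a point from camera to world coordinates); the wrist camera has in their place "tool_from_camera" (4x4, takes a point from camera to tool coordinates, whose origin is the TCP and whose axes are the flange's). Camera axes: x right, y down, z forward; pixel columns grow to the right and rows downward; lengths in m; the calibration is good to about 2 mm. A picture is of the moment at which its call begins: read the wrist's pose just before it. There is no depth.
- hand_in(): hands the job in; it is judged then, once.
Trained networks look in a picture, given as the dict that the camera call returned (one of the last four; its "shot" number tells which), for a name from the list of things; names that differ only in an ending like _2 or _b are one class to them, and where a whole thing is asked for, a point or a joint stands for the part that bears it (a point fixed in the world has none). Each returns a list of dicts, best first, with "p" (0 to 1); they miss things now and then, are a little off and sometimes report something else, mostly with a low value. They report only what shows in the picture. A call takes as long as a camera call.
- look_for(target, picture): "point" ([column, row] in pixels, amid what is visible of it).
- tip_of(target, picture): "point" ([column, row] in pixels: a listed point, or the origin of a listed thing).
The state is a dict: "clock": time; "joint_pos": joint angles; "qvel": joint speeds; "tau": joint torques, N m; "tcp_pos": TCP position; "orientation": TCP orientation; "wrist_force": force on the tool from outside, world axes, zero at the start; "ft_torque": the same for the moment, N m; "finger_gap": finger opening in m; "grip_force": force on a finger pad.
Only numpy, scipy, OpenCV 4.12 (cv2) and the standard library are available. Lean on these libraries where they do the work, as an engineer would, in place of code of your own. Each camera call takes 0.05 s, during which the arm holds its last target. There are 200 camera calls.

### The job

Prop the sample chest open so that it can be loaded: take the prop rod by its black cross grip, push the lid up with the rod, and stand the rod's foot in the front one of the two holes in the rail on the chest's side. Let go with the lid resting on the rod; do not let the lid slam down.

Things in the scene. Friction and masses are not known exactly. Their poses are not given: they have to be found in the camera images.
- rod_grip (a point): Middle of the prop rod's black cross grip, a level bar 16 mm thick, 60 mm long, 80 mm above the worktop at the start, standing out to the left of the white chest. It lies 60 mm to the left of the rod's line, 40 mm from the rod's foot towards its pivot. y: along the grip away from the chest; z: along the rod, foot to pivot. Held here and raised, the rod pushes the lid up.
- rod_foot (a point): Rounded lower end of the 10 mm steel prop rod, 158 mm from its pivot, which is on the left edge of the lid near the front. The rod hangs about upright and turns easily about the pivot (axis parallel to the lid's hinge), always in the plane of the two holes. Foot 40 mm above the worktop at the start.
- front_hole (a point): Mouth centre of the front hole (of two) in the top of the aluminium rail on the chest's left wall, 175 mm up. 26 mm (x) by 18 mm, 14 deep, blind. Rear hole 80 mm behind. x: level to the chest's back, y: its left, z: up. Rail 20 mm thick, ends 17 mm in front of this point, outer edge 17 mm to the left. Lid's hinge axis: along y, 154 mm behind and 18 mm above this point.
- chest_lid (a joint): Angle of the grey lid (208 x 188 mm, 0.25 to 0.5 kg) about the hinge on its back edge: 0 shut, grows as it opens, stop at 1.3; it falls shut if nothing holds it. The rod's pivot is 195 mm in front of the hinge axis and 4 mm above it when shut. With the rod in the front hole it reads about 0.68 (39 degrees).

How it is judged:
At the end, for the whole second after the job is handed in: The rod's foot stands in the front hole (within 14 mm of its centre, at least 6 mm below its mouth), the lid is held up at more than 0.55 rad and is at rest (horizontal distance between rod_foot and front_hole below 0.014 m and z of rod_foot in the frame of front_hole between -0.02 and -0.006 m and value of joint chest_lid above 0.55 rad and velocity of joint chest_lid between -0.05 and 0.05 rad/s); the robot touches nothing.
It fails at once if the lid slams down (faster than 3 rad/s) (velocity of joint chest_lid below -3 rad/s).
It also fails if it takes over 42 s, if anything falls off the work surface, if the arm or the gripper's body presses on something with over 40 N, if the wrist force passes 120 N, or if a joint passes its speed limit or range.

## Working session

There is one attempt and no reset: what is moved stays moved. The work goes in short steps, Python scripts to look and compute and a tool call to move; the robot and the scene stay as the last step left them, time stands still between calls to the robot, and variables do not carry over. Pictures are saved under pics/ and viewed, at most 10 in all, crops included, and the job is handed in when it is done.

Besides the shell and the picture viewer there is one more tool, called after "Request:" as name([rows], argument=value, ...), one row to a line, values as JSON. jog_arm: Moves the arm, as the interface text tells. Its arguments: {"type":"object","properties":{"moves":{"type":"array","items":{"type":"object","properties":{"fingers":{"type":"number"},"slide":{"type":"array","items":{"type":"number"}},"angular":{"type":"array","items":{"type":"number"}}}}},"squeeze":{"type":"number"}},"required":["moves"]}

```bash
mkdir -p pics; cat > h.py <<'E'
from workcell import *
import numpy as np, cv2
from scipy.spatial.transform import Rotation as R
def q2R(q): return R.from_quat([q[1],q[2],q[3],q[0]]).as_matrix()
def ray(p,uv,T=None):
    T=np.array(p["world_from_camera"]) if T is None else T
    f=p["color"].shape[0]/2/np.tan(np.radians(p["fovy"])/2)
    d=np.array([(uv[0]-p["cx"])/f,(uv[1]-p["cy"])/f,1.])
    d=T[:3,:3]@d; return T[:3,3],d/np.linalg.norm(d)
def wristT(p,s):
    T=np.eye(4);T[:3,:3]=q2R(s["orientation"]);T[:3,3]=s["tcp_pos"]
    return T@np.array(p["tool_from_camera"])
def tri(rays):
    A=sum(np.eye(3)-np.outer(d,d) for o,d in rays);b=sum((np.eye(3)-np.outer(d,d))@o for o,d in rays)
    x=np.linalg.solve(A,b);return x,[np.linalg.norm(np.cross(x-o,d)) for o,d in rays]
def atz(r,z): o,d=r; return o+d*(z-o[2])/d[2]
def save(p,n,s=1.4): cv2.imwrite(n,cv2.resize(p["color"][:,:,::-1],None,fx=s,fy=s))
def proj(p,X,T=None):
    T=np.array(p["world_from_camera"]) if T is None else T
    f=p["color"].shape[0]/2/np.tan(np.radians(p["fovy"])/2)
    c=np.linalg.inv(T)@np.append(X,1); return [p["cx"]+f*c[0]/c[2],p["cy"]+f*c[1]/c[2]]
E
python3 - <<'E'
from h import *
s=get_state();print(s)
for n in("scene","top","wrist"):
    p=read_camera(n);save(p,f"pics/{n}0.png")
    T=wristT(p,s) if n=="wrist" else None
    if T is None: print(n,np.round(p["world_from_camera"],3).tolist(),p["fovy"])
    for t in("rod_grip","rod_foot","front_hole","chest_lid"):
        for r in tip_of(t,p)[:2]:print(n,t,np.round(r["point"],1),round(r["p"],2), [np.round(v,3) for v in ray(p,r["point"],T)])
E
```

```text
{'clock': 0.0, 'joint_pos': array([9.74382960e-01, 3.14009136e-01, 4.49562385e-02, 1.30359726e+00,
       6.15908528e-06, 1.43114419e+00]), 'qvel': array([-6.57349211e-04,  1.72427120e-03,  2.76401444e-04,  2.08710636e-03,
        1.67356819e-03,  8.41595625e-05]), 'tau': array([ 7.65991517e-04, -4.80622315e+01,  2.98538464e+01,  1.92866806e-02,
       -2.32487173e-04, -4.13454632e-05]), 'tcp_pos': array([0.25335012, 0.51561934, 0.24139459]), 'orientation': array([-3.36359558e-04,  2.26400391e-01,  9.74033882e-01, -8.63738446e-04]), 'wrist_force': array([-0.41119906, -0.54126778, -0.02797722]), 'ft_torque': array([-0.00698626, -0.02891356,  0.00678144]), 'grip_force': 0.0, 'finger_gap': 0.0854219539825957}
scene [[-0.464, -0.695, 0.55, 0.12], [-0.886, 0.354, -0.3, 0.562], [0.013, -0.626, -0.78, 0.806], [0.0, 0.0, 0.0, 1.0]] 56.93378042586767Traceback (most recent call last):
  File "<stdin>", line 8, in <module>
ValueError: it knows: front_hole, rod_foot, rod_grip
```

```bash
python3 - <<'E'
from h import *
from itertools import product
D={}
for n in("scene","top","wrist"):
    s=get_state();p=read_camera(n);save(p,f"pics/{n}0.png")
    T=wristT(p,s) if n=="wrist" else None
    if T is None: print(n,np.round(p["world_from_camera"],3).tolist(),p["fovy"])
    for t in("rod_grip","rod_foot","front_hole"):
        for r in tip_of(t,p)[:2]:
            print(n,t,np.round(r["point"],1),round(r["p"],2))
            D.setdefault(t,[]).append((n,ray(p,r["point"],T)))
for t in D:
    z={"rod_grip":.08,"rod_foot":.04,"front_hole":.175}[t]
    for n,r in D[t]:print(t,n,np.round(atz(r,z),4))
E
```

```text
scene [[-0.464, -0.695, 0.55, 0.12], [-0.886, 0.354, -0.3, 0.562], [0.013, -0.626, -0.78, 0.806], [0.0, 0.0, 0.0, 1.0]] 56.93378042586767
top [[-0.518, -0.644, 0.563, 0.112], [-0.855, 0.399, -0.33, 0.568], [-0.012, -0.653, -0.758, 0.828], [0.0, 0.0, 0.0, 1.0]] 44.00771364654525
```

View pics/scene0.png

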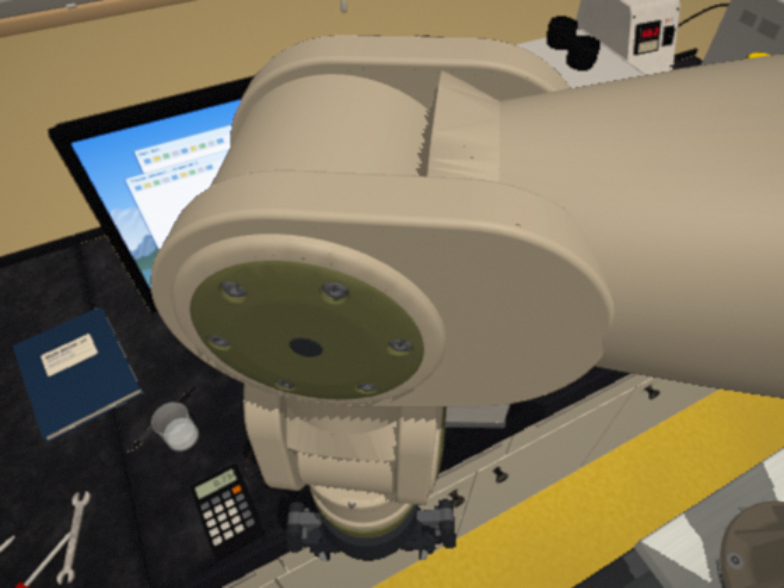

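View pics/top0.png

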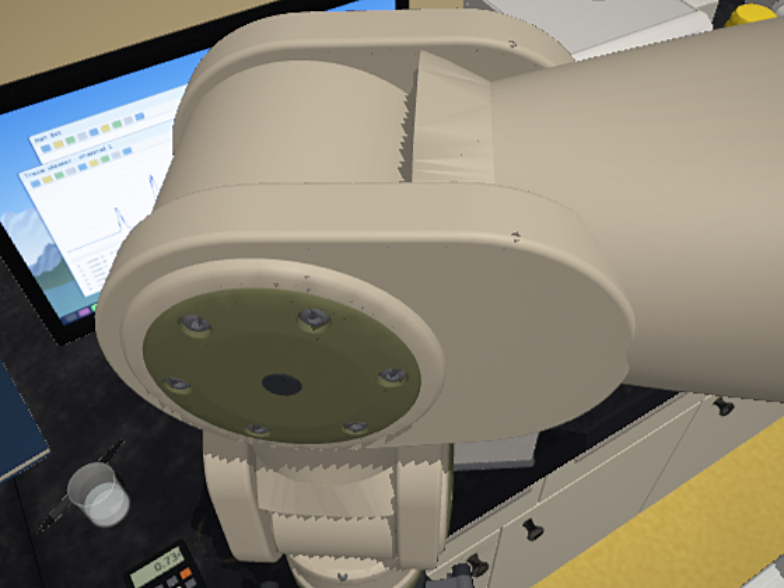

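The arm hides the chest in both views, so I'll swing it to the left, out of the line of sight.

Request:
jog_arm([
  {"fingers":0,"slide":[35,0,-20]},
  {"fingers":0,"slide":[75,-5,-40]},
  {"fingers":0,"slide":[115,-15,-60]},
  {"fingers":0,"slide":[155,-25,-60]},
  {"fingers":0,"slide":[195,-40,-60]},
  {"fingers":0,"slide":[235,-55,-60]},
  {"fingers":0,"slide":[270,-75,-60]},
  {"fingers":0,"slide":[300,-95,-60]},
  {"fingers":0,"slide":[300,-95,-60]},
])

```text
schema error: expected keys fingers, slide, angular
```

```bash
cat > look.py <<'E'
from h import *
import sys
def look(tag,names=("scene","top","wrist")):
    D={}
    s=get_state()
    for n in names:
        s=get_state();p=read_camera(n);save(p,f"pics/{n}{tag}.png")
        np.save(f"pics/{n}{tag}.npy",p,allow_pickle=True)
        T=wristT(p,s) if n=="wrist" else None
        for t in("rod_grip","rod_foot","front_hole"):
            for r in tip_of(t,p)[:1]:
                z={"rod_grip":.08,"rod_foot":.04,"front_hole":.175}[t]
                q=ray(p,r["point"],T)
                print(n,t,np.round(r["point"],1),round(r["p"],2),np.round(atz(q,z),4))
                D.setdefault(t,[]).append(q)
    for t in D:
        if len(D[t])>1:
            x,e=tri(D[t]);print("TRI",t,np.round(x,4),np.round(e,4))
    print(round(s["clock"],2),np.round(s["tcp_pos"],4),np.round(s["orientation"],4),np.round(s["wrist_force"],1),s["finger_gap"],np.round(s["joint_pos"],2))
if __name__=="__main__": look(sys.argv[1],sys.argv[2:] or ("scene","top","wrist"))
E
python3 look.py 1
```

```text
1.2 [0.2537 0.5161 0.2423] [0.     0.2264 0.974  0.    ] [-0.9 -0.1 -0.2] 0.08522400483478756 [ 0.97  0.31  0.05  1.3  -0.    1.43]
```

View pics/scene1.png

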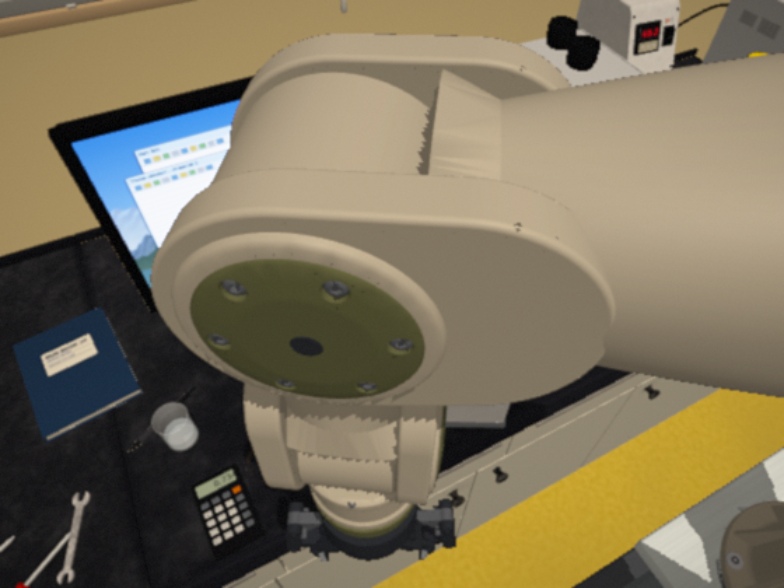

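All three keys are required, so I'll resend the move with them.

Request:
jog_arm([
  {"fingers":0,"slide":[35,0,-20],"angular":[0,0,0]},
  {"fingers":0,"slide":[75,-5,-40],"angular":[0,0,0]},
  {"fingers":0,"slide":[115,-15,-60],"angular":[0,0,0]},
  {"fingers":0,"slide":[155,-25,-60],"angular":[0,0,0]},
  {"fingers":0,"slide":[195,-40,-60],"angular":[0,0,0]},
  {"fingers":0,"slide":[235,-55,-60],"angular":[0,0,0]},
  {"fingers":0,"slide":[270,-75,-60],"angular":[0,0,0]},
  {"fingers":0,"slide":[300,-95,-60],"angular":[0,0,0]},
  {"fingers":0,"slide":[300,-95,-60],"angular":[0,0,0]},
], squeeze=60)

```text
clock: 2.15
tcp_pos: [-0.0641, 0.5618, 0.3026]
orientation: [-0.001, 0.223, 0.975, -0.0]
wrist_force: [0.3, -0.0, 0.4]
finger_gap: 0.0856
grip_force: 0.0
```

```bash
python3 look.py 2
```

```text
scene rod_grip [241.8 276.6] 0.56 [0.5216 0.4502 0.08  ]
scene rod_foot [274.1 279.5] 0.71 [0.5042 0.3832 0.04  ]
scene front_hole [271.3 239.7] 0.77 [0.5183 0.3803 0.175 ]
top rod_grip [221.1 304.5] 0.98 [0.5283 0.4527 0.08  ]
top rod_foot [265.1 309.2] 0.59 [0.5036 0.3871 0.04  ]
top front_hole [259.6 254.1] 0.89 [0.5218 0.3793 0.175 ]
TRI rod_grip [-0.6553  0.7798  2.2065] [0.0019 0.0019]
TRI rod_foot [0.2708 0.4934 0.5068] [0.0014 0.0014]
TRI front_hole [ 0.8909  0.2096 -0.4141] [0.0008 0.0008]
2.55 [-0.0559  0.5634  0.3022] [1.000e-04 2.277e-01 9.737e-01 0.000e+00] [-0.   0.4  0.5] 0.08508618145248788 [ 1.53  0.29  0.16  1.44 -0.    1.99]
```

View pics/scene2.png

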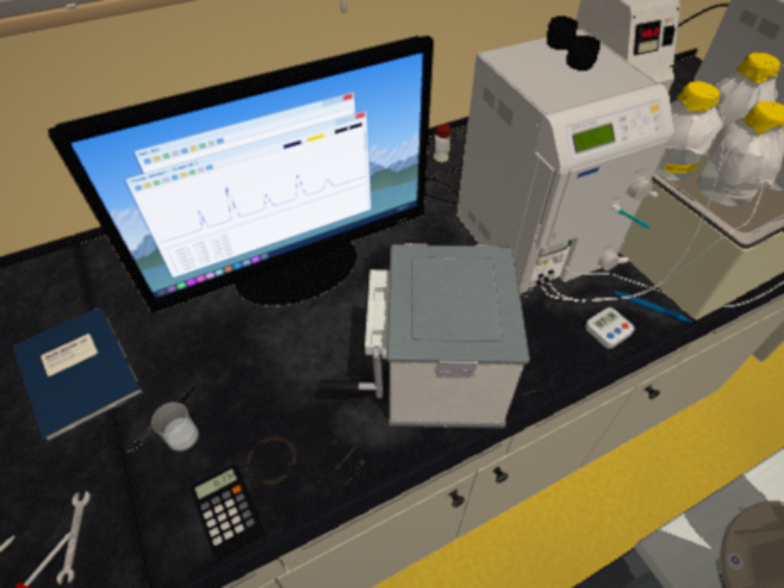

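```bash
python3 - <<'E'
import numpy as np,cv2
p=np.load("pics/top2.npy",allow_pickle=True).item()
c=p["color"][130:355,190:490,::-1]
cv2.imwrite("pics/crop.png",cv2.resize(c,None,fx=2.6,fy=2.6,interpolation=cv2.INTER_CUBIC))
E
```

```text
(no output)
```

View pics/crop.png

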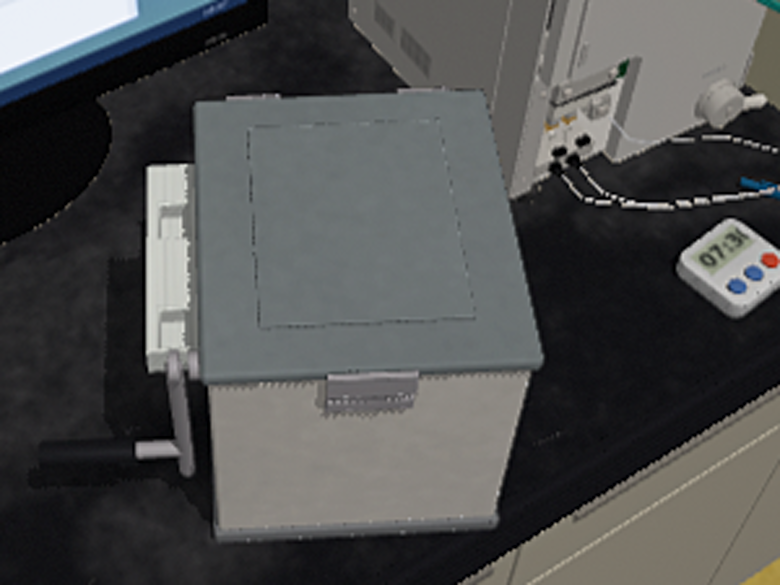

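The top view shows the lid corners, the rail with both holes (crop (173,333) and (173,220)), the rod foot at (187,472) and the grip from (40,460) to (137,452). I'll fit the chest pose from these.

```bash
python3 - <<'E'
from h import *
from scipy.optimize import least_squares
P={n:np.load(f"pics/{n}2.npy",allow_pickle=True).item() for n in("scene","top")}
o=np.array([190,130]);c=lambda u,v:o+np.array([u,v])/2.6
pts={"hole":(0,0,0),"foot":(-.041,0,-.136),"grip":(-.041,.06,-.095)}
obs=[("scene","grip",(241.8,276.6)),("scene","foot",(274.1,279.5)),("scene","hole",(271.3,239.7)),
("top","grip",(221.1,304.5)),("top","foot",(265.1,309.2)),("top","hole",(259.6,254.1)),
("top","foot",c(187,474)),("top","grip",c(88,456)),("top","hole",c(173,333))]
lid={"BL":(195,101),"BR":(485,90),"FR":(543,362),"FL":(205,380)}
def f(v,full=False):
    x,y,a,lx,ly,lz=v
    Rz=R.from_euler("z",a).as_matrix();t=np.array([x,y,.175])
    r=[np.array(proj(P[n],t+Rz@np.array(pts[k])))-uv for n,k,uv in obs]
    for k,uv in lid.items():
        q=np.array([lx-(.208 if k[0]=="F" else 0),ly-(.188 if k[1]=="R" else 0),lz])
        r.append(np.array(proj(P["top"],t+Rz@q))-c(*uv))
    return r if full else np.concatenate(r)
s=least_squares(f,[.52,.38,-.3,.16,-.01,.03],loss="soft_l1",f_scale=2)
print(np.round(s.x,4),np.degrees(s.x[2]));print(np.round(f(s.x,True),1).tolist())
x,y,a=s.x[:3];Rz=R.from_euler("z",a).as_matrix()
for k in pts:print(k,np.round([x,y,.175]+Rz@np.array(pts[k]),4))
print("ax",Rz[:,0],Rz[:,1])
E
```

```text
[ 0.5314  0.3765 -0.4964  0.1461 -0.0145  0.0216] -28.44154959800385
[[0.2, -1.1], [-3.4, 5.8], [-1.2, -5.5], [3.4, 0.9], [-2.2, 6.6], [-1.4, -5.2], [1.0, 3.5], [0.7, 0.0], [1.6, -9.2], [0.1, 0.8], [-0.1, 0.2], [0.8, -0.1], [-0.8, -0.7]]
hole [0.5314 0.3765 0.175 ]
foot [0.4953 0.396  0.039 ]
grip [0.5239 0.4487 0.08  ]
ax [ 0.87930343 -0.47626199 -0.        ] [0.47626199 0.87930343 0.        ]
```

```bash
python3 - <<'E'
from h import *
from scipy.optimize import least_squares
P={n:np.load(f"pics/{n}2.npy",allow_pickle=True).item() for n in("scene","top")}
o=np.array([190,130]);c=lambda u,v:o+np.array([u,v])/2.6
obs=[("scene","grip",(241.8,276.6)),("scene","foot",(274.1,279.5)),("scene","hole",(271.3,239.7)),
("top","grip",(221.1,304.5)),("top","foot",(265.1,309.2)),("top","hole",(259.6,254.1)),
("top","foot",c(187,474)),("top","grip",c(88,456)),("top","hole",c(173,333)),("top","rear",c(173,220)),("top","railF",c(148,368))]
lid={"BL":(195,101),"BR":(485,90),"FR":(543,362),"FL":(205,380)}
def pt(th):
    d=np.array([np.sin(th),0,-np.cos(th)]);p=np.array([-.041,0,.022])
    return {"hole":(0,0,0),"rear":(.08,0,0),"railF":(-.017,.017,0),"foot":p+.158*d,"grip":p+.118*d+[0,.06,0]}
def f(v,full=False):
    x,y,a,lx,ly,lz,th=v;pts=pt(th)
    Rz=R.from_euler("z",a).as_matrix();t=np.array([x,y,.175])
    r=[np.array(proj(P[n],t+Rz@np.array(pts[k])))-uv for n,k,uv in obs]
    for k,uv in lid.items():
        q=np.array([lx-(.208 if k[0]=="F" else 0),ly-(.188 if k[1]=="R" else 0),lz])
        r.append(np.array(proj(P["top"],t+Rz@q))-c(*uv))
    return r if full else np.concatenate(r)
s=least_squares(f,[.52,.38,-.3,.16,-.01,.03,0],loss="soft_l1",f_scale=2)
print(np.round(s.x,4),np.degrees(s.x[2]));print(np.round(f(s.x,True),1).tolist())
x,y,a=s.x[:3];Rz=R.from_euler("z",a).as_matrix()
for k,v in pt(s.x[6]).items():print(k,np.round([x,y,.175]+Rz@v,4))
print("ax",Rz[:,0],Rz[:,1])
g=get_state();Rt=q2R(g["orientation"]);print(Rt)
E
```

```text
[ 0.5181  0.384  -0.4916  0.1608 -0.0151  0.0216  0.1463] -28.164391027282534
[[0.2, -1.9], [-3.4, 2.3], [-1.7, 0.8], [3.3, -0.0], [-2.4, 1.9], [-1.5, 3.1], [0.8, -1.2], [0.6, -0.9], [1.6, -0.9], [0.8, 1.2], [-0.1, -4.3], [-0.2, 1.0], [-0.5, 0.0], [1.1, -0.4], [-0.4, -0.4]]
hole [0.5181 0.384  0.175 ]
rear [0.5886 0.3463 0.175 ]
railF [0.5111 0.407  0.175 ]
foot [0.5022 0.3925 0.0407]
grip [0.5254 0.4481 0.0803]
ax [ 0.88159697 -0.47200295 -0.        ] [0.47200295 0.88159697 0.        ]
[[-8.96839380e-01  4.42356330e-01  6.80129851e-05]
 [ 4.42356333e-01  8.96839380e-01  4.41343698e-05]
 [-4.14736055e-05  6.96674155e-05 -9.99999997e-01]]
```

```bash
cat > plan.py <<'E'
from h import *
H=np.array([.5181,.3840,.175]); A=-.4916
C=R.from_euler("z",A).as_matrix()   # chest axes
def toolR(th): # rod tilt: pivot->foot=(sin th,0,-cos th)
    z=C@np.array([np.sin(th),0,-np.cos(th)]); x=-C[:,1]; return np.stack([x,np.cross(z,x),z],1)
def piv(q): return np.array([.154-.195*np.cos(q)+.004*np.sin(q),0,.018+.195*np.sin(q)+.004*np.cos(q)])
def rel(s,pos,Rt,name=""):
    R0=q2R(s["orientation"]);d=R0.T@(pos-s["tcp_pos"])*1000
    w=np.degrees(R.from_matrix(R0.T@Rt).as_rotvec());print(name,"slide",np.round(d,1),"ang",np.round(w,1),"norm",np.round(np.linalg.norm(d)),np.round(np.linalg.norm(w),1))
E
python3 - <<'E'
from plan import *
s=get_state();th=.146;Rt=toolR(th)
d=np.array([np.sin(th),0,-np.cos(th)])
G=H+C@(piv(0)+.118*d+[0,.06,0]);print(G)
for b in(.16,0):rel(s,G+C[:,1]*.008+Rt[:,2]*(.008-b),Rt,b)
rel(s,G+C[:,1]*.008+[0,0,.2],toolR(0),"vert")
E
```

```text
[0.52541143 0.44814485 0.08025541]
0.16 slide [-551.1  163.    71.6] ang [  6.6  -6.4 -87.9] norm 579.0 88.4
0 slide [-574.4  162.2  229.9] ang [  6.6  -6.4 -87.9] norm 640.0 88.4
vert slide [-573.2  162.2   22. ] ang [  0.    0.  -88.1] norm 596.0 88.1
```

Request:
jog_arm([
  {"fingers":0,"slide":[-40,12,0],"angular":[0,0,-7]},
  {"fingers":0,"slide":[-80,24,0],"angular":[0,0,-14]},
  {"fingers":0,"slide":[-120,36,0],"angular":[0,0,-21]},
  {"fingers":0,"slide":[-160,48,0],"angular":[0,0,-28]},
  {"fingers":0,"slide":[-200,60,0],"angular":[0,0,-35]},
  {"fingers":0,"slide":[-240,72,0],"angular":[0,0,-42]},
  {"fingers":0,"slide":[-280,84,0],"angular":[0,0,-49]},
  {"fingers":0,"slide":[-320,96,0],"angular":[0,0,-56]},
  {"fingers":0,"slide":[-360,108,0],"angular":[0,0,-63]},
  {"fingers":0,"slide":[-390,118,0],"angular":[0,0,-70]},
], squeeze=60)

```text
clock: 3.58
tcp_pos: [0.3273, 0.4991, 0.3026]
orientation: [0.0, -0.348, 0.938, 0.0]
wrist_force: [0.4, 0.1, 0.9]
finger_gap: 0.0856
grip_force: 0.0
```

```bash
cat > pre.py <<'E'
from plan import *
s=get_state();th=.146;Rt=toolR(th)
d=np.array([np.sin(th),0,-np.cos(th)])
G=H+C@(piv(0)+.118*d+[0,.06,0])
for b in(.16,.03,0):rel(s,G+C[:,1]*.008+Rt[:,2]*(.008-b),Rt,b)
print(s["clock"],s["tcp_pos"],s["joint_pos"])
E
python3 pre.py
```

```text
0.16 slide [-116.4 -144.3   72. ] ang [  8.3  -1.5 -21.1] norm 199.0 22.7
0.03 slide [-123.2 -162.   200.6] ang [  8.3  -1.5 -21.1] norm 286.0 22.7
0 slide [-124.8 -166.1  230.3] ang [  8.3  -1.5 -21.1] norm 310.0 22.7
3.5833 [0.32729628 0.49913789 0.30257552] [8.55902423e-01 3.50797969e-01 2.45259275e-01 1.46473255e+00
 1.43611493e-04 1.45871033e-01]
```

Request:
jog_arm([
  {"fingers":0,"slide":[-20,-25,12],"angular":[1.5,-0.3,-4]},
  {"fingers":0,"slide":[-40,-50,24],"angular":[3,-0.6,-8]},
  {"fingers":0,"slide":[-60,-75,36],"angular":[4.5,-0.9,-12]},
  {"fingers":0,"slide":[-80,-100,48],"angular":[6,-1.2,-16]},
  {"fingers":0,"slide":[-100,-125,60],"angular":[7.5,-1.4,-20]},
  {"fingers":0,"slide":[-116,-144,72],"angular":[8.3,-1.5,-21]},
  {"fingers":0,"slide":[-116,-144,72],"angular":[8.3,-1.5,-21]},
  {"fingers":0,"slide":[-116,-144,72],"angular":[8.3,-1.5,-21]},
], squeeze=60)

```text
clock: 4.25
tcp_pos: [0.5076, 0.4642, 0.2286]
orientation: [0.035, -0.508, 0.858, -0.063]
wrist_force: [-0.8, 0.1, 0.0]
finger_gap: 0.0858
grip_force: 0.0
```

```bash
python3 look.py 3; python3 pre.py
```

```text
scene rod_grip [242.  276.6] 0.82 [0.5214 0.4499 0.08  ]
scene rod_foot [270.2 280.9] 0.86 [0.505  0.3924 0.04  ]
scene front_hole [270.4 240.8] 0.9 [0.5168 0.383  0.175 ]
top rod_grip [222.8 303.3] 0.89 [0.5288 0.4494 0.08  ]
top rod_foot [261.5 310.8] 0.93 [0.5041 0.3937 0.04  ]
top front_hole [256.3 256.7] 0.6 [0.5202 0.3859 0.175 ]
wrist rod_grip [276.8 184.9] 0.73 [0.5237 0.4481 0.08  ]
wrist rod_foot [273.1 117.2] 0.63 [0.5044 0.3922 0.04  ]
wrist front_hole [203.  121.2] 0.85 [0.5217 0.3835 0.175 ]
TRI rod_grip [0.5247 0.4491 0.0798] [0.0028 0.0037 0.0014]
TRI rod_foot [0.5046 0.3927 0.0397] [0.0006 0.0009 0.0006]
TRI front_hole [0.5255 0.3814 0.1639] [0.0023 0.0021 0.0002]
4.65 [0.5064 0.466  0.2313] [ 0.0377 -0.5096  0.8573 -0.0629] [ 0.8 -0.8 -0.2] 0.08529506546673005 [ 0.68  0.5   0.3   1.31 -0.14 -0.39]
0.16 slide [-1.5 -2.6  0.3] ang [-0.  -0.1 -0.4] norm 3.0 0.4
0.03 slide [ -1.7  -2.5 130.3] ang [-0.  -0.1 -0.4] norm 130.0 0.4
0 slide [ -1.7  -2.5 160.3] ang [-0.  -0.1 -0.4] norm 160.0 0.4
4.85 [0.50669089 0.46559263 0.23059095] [ 0.68367583  0.50543124  0.29808799  1.30795919 -0.13560275 -0.39214794]
```

View pics/wrist3.png

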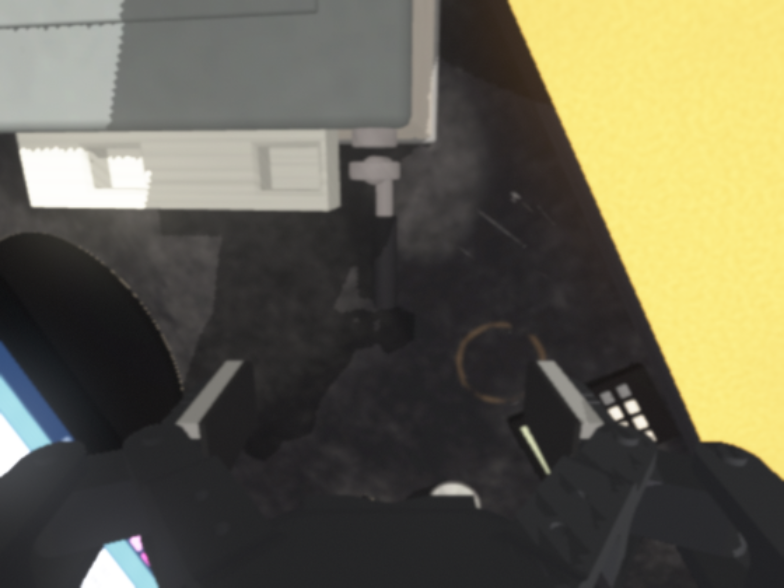

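The wrist view confirms the fit: the grip bar runs from about (387,215) to (387,310), between the fingers, and the front hole is near (290,167). Descending now.

Request:
jog_arm([
  {"fingers":0,"slide":[-2,-2.5,30],"angular":[0,0,0]},
  {"fingers":0,"slide":[-2,-2.5,60],"angular":[0,0,0]},
  {"fingers":0,"slide":[-2,-2.5,90],"angular":[0,0,0]},
  {"fingers":0,"slide":[-2,-2.5,115],"angular":[0,0,0]},
  {"fingers":0,"slide":[-2,-2.5,135],"angular":[0,0,0]},
  {"fingers":0,"slide":[-2,-2.5,150],"angular":[0,0,0]},
  {"fingers":0,"slide":[-2,-2.5,160],"angular":[0,0,0]},
  {"fingers":0,"slide":[-2,-2.5,160],"angular":[0,0,0]},
], squeeze=60)

```text
clock: 5.52
tcp_pos: [0.5294, 0.4535, 0.0695]
orientation: [0.035, -0.509, 0.858, -0.063]
wrist_force: [-0.0, 0.2, 0.4]
finger_gap: 0.085
grip_force: 0.0
```

```bash
python3 look.py 4 wrist; python3 pre.py
```

```text
wrist rod_grip [275.  273.4] 0.84 [0.5266 0.4487 0.08  ]
5.52 [0.5294 0.4535 0.0695] [ 0.0348 -0.5092  0.8576 -0.0633] [-0.   0.2  0.4] 0.08503502639109321 [ 0.65  0.6   0.06  0.97 -0.13 -0.43]
0.16 slide [   1.1    0.5 -158.4] ang [-0.1  0.  -0.4] norm 158.0 0.4
0.03 slide [  1.2   0.7 -28.4] ang [-0.1  0.  -0.4] norm 28.0 0.4
0 slide [1.2 0.8 1.6] ang [-0.1  0.  -0.4] norm 2.0 0.4
5.7167 [0.53124562 0.45546422 0.07406289] [ 0.64948725  0.59724886  0.06056961  0.97180642 -0.13372029 -0.42636982]
```

View pics/wrist4.png

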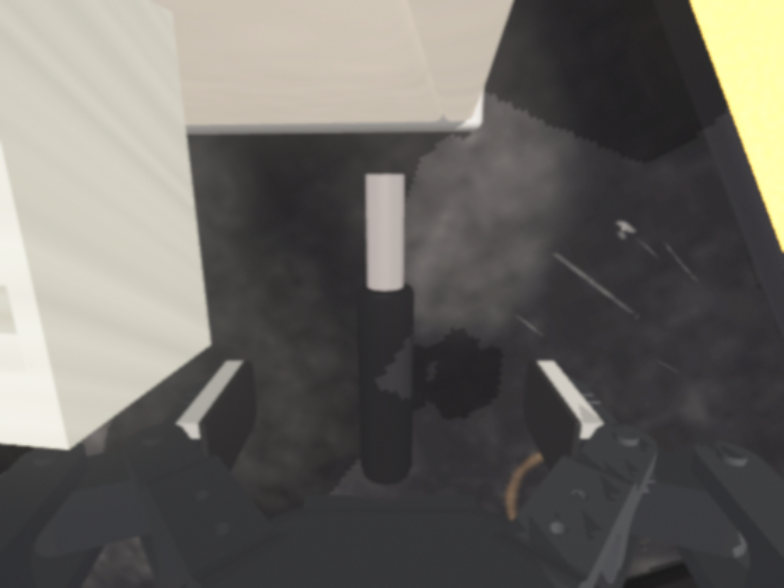

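The bar (a cylinder, rows 288–480, column about 387) is centred between the pads, so I'll close.

Request:
jog_arm([
  {"fingers":1,"slide":[0,0,0],"angular":[0,0,0]},
  {"fingers":1,"slide":[0,0,0],"angular":[0,0,0]},
  {"fingers":1,"slide":[0,0,0],"angular":[0,0,0]},
  {"fingers":1,"slide":[0,0,0],"angular":[0,0,0]},
  {"fingers":1,"slide":[0,0,0],"angular":[0,0,0]},
  {"fingers":1,"slide":[0,0,0],"angular":[0,0,0]},
  {"fingers":1,"slide":[0,0,0],"angular":[0,0,0]},
  {"fingers":1,"slide":[0,0,0],"angular":[0,0,0]},
], squeeze=100)

```text
clock: 6.38
tcp_pos: [0.5306, 0.4547, 0.0728]
orientation: [0.037, -0.509, 0.858, -0.063]
wrist_force: [-1.2, -0.3, 3.3]
finger_gap: 0.0129
grip_force: 97.5
```

```bash
cat > lift.py <<'E'
from plan import *
from scipy.optimize import brentq
s=get_state();print(s["clock"],s["tcp_pos"],s["finger_gap"],s["grip_force"],s["wrist_force"])
R0=q2R(s["orientation"])
def rod(F): # foot (x,z) chest -> q,tilt
    F=np.array([F[0],0,F[1]]);q=brentq(lambda q:np.linalg.norm(piv(q)-F)-.158,-.1,1.0)
    u=(piv(q)-F)/.158; return q,np.arctan2(-u[0],u[2]),F+.04*u
q0,t0,g0=rod((-.018,-.1343)) ; print("start",q0,t0,g0)
for F in [(-.022,-.13),(-.03,-.11),(-.036,-.08),(-.036,-.05),(-.036,-.02),(-.036,0),(-.034,.012),(-.02,.013),(0,.013),(0,.0),(0,-.012)]:
    q,t,g=rod(F); d=R0.T@C@(g-g0)*1000
    # tool turn about chest y (keeps TCP offset 8mm beyond grasp along z)
    w=np.degrees(R.from_matrix(R0.T@toolR(t)).as_rotvec())
    d+= 8*(R0.T@toolR(t)[:,2]-np.array([0,0,1]))
    print(F,"q %.3f tilt %.1f"%(q,np.degrees(t)),np.round(C@(g-g0)*1000,1),"slide",np.round(d,1),"ang",np.round(w,1))
E
python3 lift.py
```

```text
6.3833 [0.53056184 0.45473905 0.07281209] 0.01292685286973765 97.482168674469 [-1.15882094 -0.3104943   3.34871637]
start 8.73701912231176e-05 0.14608646084153407 [-0.0238227   0.         -0.09472607]
(-0.022, -0.13) q 0.025 tilt 6.8 [-2.6  1.4  4.4] slide [ 0.   2.5 -4.8] ang [-1.6 -0.1 -0.4]
(-0.03, -0.11) q 0.133 tilt 3.2 [-7.4  4.  24.7] slide [  0.1   5.4 -25.7] ang [-5.2 -0.1 -0.4]
(-0.036, -0.08) q 0.292 tilt -1.6 [-9.8  5.2 54.7] slide [  0.1   4.3 -55.9] ang [-10.   -0.   -0.4]
(-0.036, -0.05) q 0.454 tilt -6.0 [-7.   3.8 84.5] slide [  0.1  -2.4 -85. ] ang [-14.4  -0.   -0.4]
(-0.036, -0.02) q 0.619 tilt -12.2 [ -3.3   1.7 113.8] slide [ 1.000e-01 -1.020e+01 -1.136e+02] ang [-20.6  -0.   -0.4]
(-0.036, 0) q 0.728 tilt -17.4 [-2.000e-01  1.000e-01  1.329e+02] slide [ 1.000e-01 -1.570e+01 -1.323e+02] ang [-25.8   0.   -0.4]
(-0.034, 0.012) q 0.797 tilt -20.2 [  3.2  -1.7 144.3] slide [   0.   -20.8 -143.2] ang [-28.6   0.   -0.4]
(-0.02, 0.013) q 0.829 tilt -16.6 [ 13.4  -7.2 146.1] slide [  -0.  -33. -143.] ang [-25.    0.   -0.4]
(0, 0.013) q 0.859 tilt -10.8 [ 27.6 -14.8 147. ] slide [  -0.2  -49.8 -141.3] ang [-19.2  -0.   -0.4]
(0, 0.0) q 0.773 tilt -6.3 [ 24.8 -13.3 134.5] slide [  -0.2  -45.5 -129.2] ang [-14.7  -0.   -0.4]
(0, -0.012) q 0.694 tilt -2.4 [ 22.5 -12.  122.7] slide [-1.000e-01 -4.170e+01 -1.178e+02] ang [-10.8  -0.   -0.4]
```

Request:
jog_arm([
  {"fingers":1,"slide":[0,2.5,-5],"angular":[-1.6,0,0]},
  {"fingers":1,"slide":[0,3.5,-10],"angular":[-2.5,0,0]},
  {"fingers":1,"slide":[0,4.5,-15],"angular":[-3.4,0,0]},
  {"fingers":1,"slide":[0,5,-20],"angular":[-4.3,0,0]},
  {"fingers":1,"slide":[0,5.4,-26],"angular":[-5.2,0,0]},
  {"fingers":1,"slide":[0,5.4,-26],"angular":[-5.2,0,0]},
  {"fingers":1,"slide":[0,5.4,-26],"angular":[-5.2,0,0]},
], squeeze=100)

```text
clock: 6.97
tcp_pos: [0.5229, 0.4589, 0.0977]
orientation: [0.014, -0.51, 0.86, -0.024]
wrist_force: [0.7, 0.7, -2.2]
finger_gap: 0.0135
grip_force: 97.7
```

```bash
python3 look.py 5
python3 - <<'E'
import cv2,numpy as np
a=cv2.imread("pics/wrist5.png");b=cv2.imread("pics/scene5.png")[230:440,280:560]
cv2.imwrite("pics/mix5.png",np.hstack([cv2.resize(a,(400,300)),cv2.resize(b,(400,300))]))
E
```

```text
scene rod_grip [241.  273.2] 0.68 [0.5299 0.4485 0.08  ]
scene rod_foot [271.7 282.5] 0.94 [0.5    0.3912 0.04  ]
scene front_hole [270.3 240.5] 0.65 [0.5175 0.3829 0.175 ]
top rod_grip [223.4 300.4] 0.79 [0.533  0.4462 0.08  ]
top front_hole [254.  257.5] 0.78 [0.5208 0.3896 0.175 ]
wrist rod_grip [279.7 267. ] 0.67 [0.5252 0.4637 0.08  ]
wrist front_hole [ 49.2 130.2] 0.75 [0.5209 0.3837 0.175 ]
TRI rod_grip [0.5166 0.4518 0.1072] [0.002  0.0015 0.0009]
TRI front_hole [0.4943 0.3968 0.2139] [0.0032 0.004  0.0009]
7.37 [0.5225 0.4591 0.0972] [ 0.0139 -0.5103  0.8595 -0.0241] [ 2.1  0.5 -2.7] 0.012995003969120114 [ 0.63  0.6   0.13  1.08 -0.05 -0.45]
```

View pics/mix5.png

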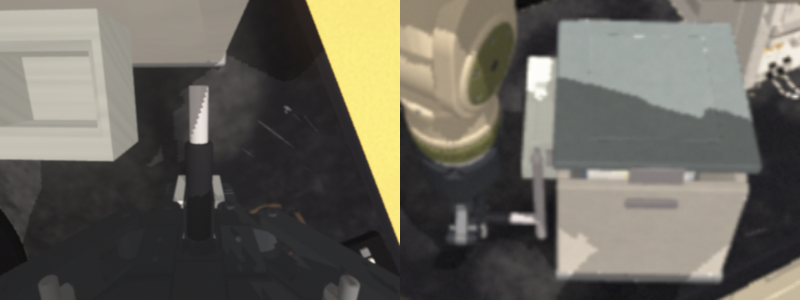

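```bash
cat > lift2.py <<'E'
from plan import *
from scipy.optimize import brentq
s=get_state();print(s["clock"],s["tcp_pos"],s["finger_gap"],s["grip_force"],s["wrist_force"])
R0=q2R(s["orientation"])
def rod(F):
    F=np.array([F[0],0,F[1]]);q=brentq(lambda q:np.linalg.norm(piv(q)-F)-.158,-.1,1.1)
    u=(piv(q)-F)/.158; return q,np.arctan2(-u[0],u[2]),F+.04*u
_,_,g0=rod((-.018,-.1343))
off=toolR(.146).T@(np.array([.53056,.45474,.07281])-H-C@g0);print("off",off)
for F in [(-.03,-.11),(-.036,-.08),(-.036,-.05),(-.036,-.02),(-.036,0),(-.034,.014),(-.02,.015),(-.008,.015),(.002,.015),(.002,.0),(.002,-.008),(.002,-.013),(.002,-.016)]:
    q,t,g=rod(F); T=toolR(t); rel(s,H+C@g+T@off,T,"%s q%.3f"%(F,q))
E
python3 lift2.py
```

```text
7.5667 [0.52246431 0.45909248 0.09727649] 0.01330212211664715 97.63304471969604 [ 1.41364353  0.65354036 -3.9065994 ]
off [-0.06824446 -0.00031434  0.00759042]
(-0.03, -0.11) q0.133 slide [ 0.  -0.1 -0.1] ang [-0.  -0.1 -0.4] norm 0.0 0.4
(-0.036, -0.08) q0.292 slide [  0.1   1.5 -30.2] ang [-4.8 -0.  -0.4] norm 30.0 4.8
(-0.036, -0.05) q0.454 slide [  0.1  -2.6 -59.9] ang [-9.2 -0.  -0.4] norm 60.0 9.2
(-0.036, -0.02) q0.619 slide [  0.1  -7.7 -89. ] ang [-15.4  -0.   -0.4] norm 89.0 15.4
(-0.036, 0) q0.728 slide [   0.   -11.6 -108.1] ang [-20.5   0.   -0.4] norm 109.0 20.6
(-0.034, 0.014) q0.808 slide [   0.   -16.2 -121.2] ang [-24.    0.   -0.4] norm 122.0 24.0
(-0.02, 0.015) q0.840 slide [-1.000e-01 -2.830e+01 -1.222e+02] ang [-20.4   0.   -0.4] norm 125.0 20.4
(-0.008, 0.015) q0.860 slide [-1.000e-01 -3.850e+01 -1.222e+02] ang [-17.    0.   -0.4] norm 128.0 17.0
(0.002, 0.015) q0.874 slide [  -0.2  -46.9 -122.1] ang [-14.1  -0.   -0.4] norm 131.0 14.1
(0.002, 0.0) q0.775 slide [  -0.2  -43.1 -107.7] ang [-8.8 -0.  -0.4] norm 116.0 8.8
(0.002, -0.008) q0.721 slide [ -0.2 -41.2 -99.9] ang [-6.2 -0.  -0.4] norm 108.0 6.2
(0.002, -0.013) q0.688 slide [ -0.2 -40.1 -95. ] ang [-4.6 -0.  -0.4] norm 103.0 4.6
(0.002, -0.016) q0.668 slide [ -0.2 -39.4 -92.1] ang [-3.7 -0.1 -0.4] norm 100.0 3.7
```

Request:
jog_arm([
  {"fingers":1,"slide":[0,0.5,-10],"angular":[-1.6,0,0]},
  {"fingers":1,"slide":[0,1,-20],"angular":[-3.2,0,0]},
  {"fingers":1,"slide":[0,1.5,-30],"angular":[-4.8,0,0]},
  {"fingers":1,"slide":[0,0,-40],"angular":[-6.3,0,0]},
  {"fingers":1,"slide":[0,-1.3,-50],"angular":[-7.8,0,0]},
  {"fingers":1,"slide":[0,-2.6,-60],"angular":[-9.2,0,0]},
  {"fingers":1,"slide":[0,-4.3,-70],"angular":[-11.3,0,0]},
  {"fingers":1,"slide":[0,-6,-80],"angular":[-13.4,0,0]},
  {"fingers":1,"slide":[0,-7.7,-89],"angular":[-15.4,0,0]},
  {"fingers":1,"slide":[0,-7.7,-89],"angular":[-15.4,0,0]},
], squeeze=100)

```text
clock: 8.4
tcp_pos: [0.5262, 0.4572, 0.1881]
orientation: [-0.054, -0.507, 0.855, 0.092]
wrist_force: [-1.3, -0.7, -1.9]
finger_gap: 0.013
grip_force: 97.9
```

```bash
python3 look.py 6; python3 lift2.py
python3 - <<'E'
import cv2,numpy as np
a=cv2.imread("pics/wrist6.png");b=cv2.imread("pics/scene6.png")[190:440,260:590]
cv2.imwrite("pics/mix6.png",np.hstack([cv2.resize(a,(400,300)),cv2.resize(b,(400,300))]))
E
```

```text
scene rod_grip [237.1 248.1] 0.87 [0.5927 0.4309 0.08  ]
scene rod_foot [268.2 260. ] 0.75 [0.5558 0.3727 0.04  ]
scene front_hole [272.1 241.6] 0.59 [0.5135 0.3809 0.175 ]
top rod_grip [215.5 266.3] 0.65 [0.599  0.4282 0.08  ]
top rod_foot [258.4 284.4] 0.71 [0.5517 0.3732 0.04  ]
top front_hole [253.8 252.7] 0.94 [0.5286 0.3856 0.175 ]
wrist rod_grip [279.  263.2] 0.87 [0.5263 0.5115 0.08  ]
wrist front_hole [195.3 118.7] 0.85 [0.5201 0.3834 0.175 ]
TRI rod_grip [0.5215 0.4503 0.1936] [0.0026 0.003  0.0006]
TRI rod_foot [0.3572 0.4593 0.3888] [0.0003 0.0003]
TRI front_hole [0.52   0.3836 0.1768] [0.0071 0.0072 0.0002]
8.8 [0.5244 0.4581 0.1862] [-0.0548 -0.5079  0.8548  0.0912] [-0.   1.2 -3. ] 0.0129551712868849 [ 0.53  0.66  0.45  1.47  0.18 -0.56]
9.0 [0.52459801 0.45796014 0.1865647 ] 0.01345743134205346 97.79859066009521 [-1.35680339  0.48519778 -3.00872377]
off [-0.06824446 -0.00031434  0.00759042]
(-0.03, -0.11) q0.133 slide [ -0.  -16.6  87.7] ang [15.4 -0.  -0.4] norm 89.0 15.4
(-0.036, -0.08) q0.292 slide [ 0.  -7.1 59. ] ang [10.6  0.  -0.4] norm 59.0 10.6
(-0.036, -0.05
[... 195 characters left out ...]
 [-5.1  0.1 -0.4] norm 20.0 5.2
(-0.034, 0.014) q0.808 slide [  0.    0.1 -33.4] ang [-8.6  0.1 -0.4] norm 33.0 8.6
(-0.02, 0.015) q0.840 slide [ -0.1 -11.4 -37.6] ang [-5.   0.1 -0.4] norm 39.0 5.0
(-0.008, 0.015) q0.860 slide [ -0.2 -21.2 -40.2] ang [-1.6  0.  -0.4] norm 45.0 1.7
(0.002, 0.015) q0.874 slide [ -0.2 -29.3 -42.4] ang [ 1.3  0.  -0.4] norm 52.0 1.4
(0.002, 0.0) q0.775 slide [ -0.2 -29.5 -27.5] ang [ 6.6  0.  -0.4] norm 40.0 6.6
(0.002, -0.008) q0.721 slide [ -0.2 -29.7 -19.5] ang [ 9.2  0.  -0.4] norm 36.0 9.3
(0.002, -0.013) q0.688 slide [ -0.2 -29.9 -14.5] ang [10.8  0.  -0.4] norm 33.0 10.8
(0.002, -0.016) q0.668 slide [ -0.2 -30.  -11.5] ang [11.7 -0.  -0.4] norm 32.0 11.7
```

View pics/mix6.png

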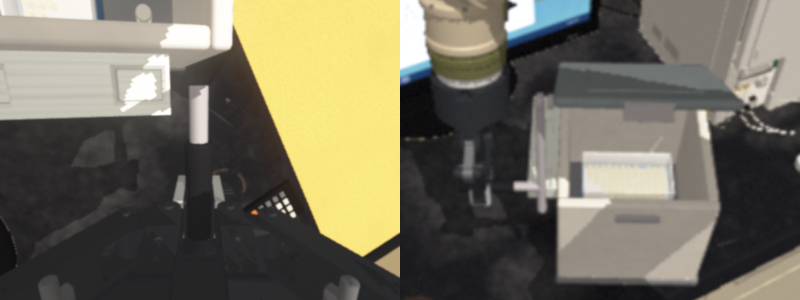

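The lid is about 35° open with the foot just in front of the rail. Next I raise it clear of the rail and move it over the hole.

Request:
jog_arm([
  {"fingers":1,"slide":[0,0.5,-10],"angular":[-2.6,0,0]},
  {"fingers":1,"slide":[0,1,-19.5],"angular":[-5.1,0,0]},
  {"fingers":1,"slide":[0,0.5,-27],"angular":[-7,0,0]},
  {"fingers":1,"slide":[0,0,-34],"angular":[-8.6,0,0]},
  {"fingers":1,"slide":[0,0,-34],"angular":[-8.6,0,0]},
  {"fingers":1,"slide":[0,-6,-36],"angular":[-6.8,0,0]},
  {"fingers":1,"slide":[0,-12,-38],"angular":[-5,0,0]},
  {"fingers":1,"slide":[0,-21,-40.5],"angular":[-1.6,0,0]},
  {"fingers":1,"slide":[0,-29,-42.5],"angular":[1.3,0,0]},
  {"fingers":1,"slide":[0,-29,-42.5],"angular":[1.3,0,0]},
], squeeze=100)

```text
clock: 9.83
tcp_pos: [0.5575, 0.4401, 0.223]
orientation: [-0.047, -0.509, 0.856, 0.08]
wrist_force: [1.8, 0.1, -4.4]
finger_gap: 0.013
grip_force: 97.9
```

```bash
python3 look.py 7; python3 lift2.py
python3 - <<'E'
from h import *
from plan import H,C
for n,uvs in(("scene",0),("top",0)):
    p=np.load(f"pics/{n}7.npy",allow_pickle=True).item()
    print(n,"pred foot",np.round(proj(p,H+C@np.array([.002,0,.015])),1),"hole",np.round(proj(p,H),1))
    u,v=map(int,proj(p,H)); c=p["color"][v-45:v+45,u-60:u+60,::-1]
    cv2.imwrite(f"pics/c_{n}.png",cv2.resize(c,(400,300),interpolation=cv2.INTER_CUBIC))
cv2.imwrite("pics/mix7.png",np.hstack([cv2.imread("pics/c_scene.png"),cv2.imread("pics/c_top.png")]))
E
```

```text
scene rod_grip [237.5 220.5] 0.71 [0.664  0.3996 0.08  ]
scene rod_foot [269.4 235.9] 0.67 [0.6157 0.3405 0.04  ]
scene front_hole [267.  242.4] 0.85 [0.5164 0.3906 0.175 ]
top rod_grip [211.8 231.2] 0.83 [0.6701 0.4009 0.08  ]
top rod_foot [258.3 250.3] 0.92 [0.6151 0.3382 0.04  ]
top front_hole [257.5 256. ] 0.72 [0.5204 0.3837 0.175 ]
wrist rod_grip [277.2 265.2] 0.82 [0.5665 0.5118 0.08  ]
wrist front_hole [272.8 117. ] 0.77 [0.5197 0.3835 0.175 ]
TRI rod_grip [0.5559 0.4333 0.2283] [0.0025 0.0032 0.0007]
TRI rod_foot [0.5029 0.3902 0.215 ] [0.0009 0.0009]
TRI front_hole [0.52   0.3855 0.1719] [0.0042 0.003  0.0018]
10.23 [0.5576 0.4401 0.2219] [-0.0491 -0.5082  0.856   0.0818] [-1.   2.  -2.1] 0.013254326763859552 [ 0.49  0.69  0.59  1.58  0.16 -0.59]
10.4333 [0.55776397 0.43998475 0.22191756] 0.013293398445061184 98.1427252292633 [-1.53250943  1.33159201 -1.40652853]
off [-0.06824446 -0.00031434  0.00759042]
(-0.03, -0.11) q0.133 slide [  0.   15.7 129.9] ang [14.1 -0.  -0.4] norm 131.0 14.1
(-0.036, -0.08) q0.292 slide [1.00e-01 2.46e+01 1.01e+02] ang [ 9.3  0.  -0.4] norm 104
[... 283 characters left out ...]
.7  8.5] ang [-9.9  0.1 -0.4] norm 31.0 9.9
(-0.02, 0.015) q0.840 slide [-0.  18.1  4.6] ang [-6.3  0.1 -0.4] norm 19.0 6.3
(-0.008, 0.015) q0.860 slide [-0.1  8.2  2.1] ang [-2.9  0.1 -0.4] norm 8.0 3.0
(0.002, 0.015) q0.874 slide [-0.2  0.1  0.2] ang [-0.   0.  -0.4] norm 0.0 0.4
(0.002, 0.0) q0.775 slide [-0.2  0.2 15. ] ang [ 5.3  0.  -0.4] norm 15.0 5.3
(0.002, -0.008) q0.721 slide [-0.1  0.2 23. ] ang [ 7.9  0.  -0.4] norm 23.0 8.0
(0.002, -0.013) q0.688 slide [-0.1  0.1 28.1] ang [ 9.5  0.  -0.4] norm 28.0 9.5
(0.002, -0.016) q0.668 slide [-0.1  0.  31.1] ang [10.4  0.  -0.4] norm 31.0 10.4
scene pred foot [269.5 235.3] hole [269.6 240.5]
top pred foot [257.5 250.4] hole [258.1 257.2]
```

View pics/mix7.png

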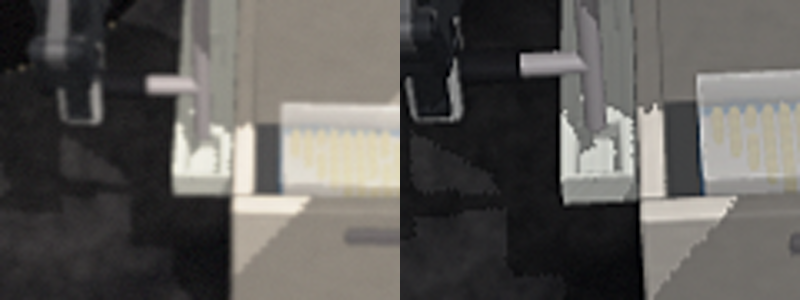

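The foot is over the hole (both crops, foot at about (200,135) and (590,140)), within 1 px of the predicted position. Lowering it in.

Request:
jog_arm([
  {"fingers":1,"slide":[0,0,5],"angular":[1.8,0,0]},
  {"fingers":1,"slide":[0,0,10],"angular":[3.6,0,0]},
  {"fingers":1,"slide":[0,0,15],"angular":[5.3,0,0]},
  {"fingers":1,"slide":[0,0,19],"angular":[6.6,0,0]},
  {"fingers":1,"slide":[0,0,23],"angular":[7.9,0,0]},
  {"fingers":1,"slide":[0,0,26],"angular":[8.8,0,0]},
  {"fingers":1,"slide":[0,0,28],"angular":[9.5,0,0]},
  {"fingers":1,"slide":[0,0,28],"angular":[9.5,0,0]},
], squeeze=100)

```text
clock: 11.1
tcp_pos: [0.5527, 0.4427, 0.194]
orientation: [-0.007, -0.511, 0.86, 0.01]
wrist_force: [-0.4, 1.2, -2.7]
finger_gap: 0.0133
grip_force: 97.9
```

```bash
python3 look.py 8; python3 lift2.py | tail -4
python3 - <<'E'
from plan import *
for n in("scene","top"):
    p=np.load(f"pics/{n}8.npy",allow_pickle=True).item()
    for z in(-.008,-.013):print(n,"pred foot",np.round(proj(p,H+C@np.array([.002,0,z])),1))
    u,v=map(int,proj(p,H)); c=p["color"][v-45:v+45,u-60:u+60,::-1]
    cv2.imwrite(f"pics/c_{n}.png",cv2.resize(c,(400,300),interpolation=cv2.INTER_CUBIC))
cv2.imwrite("pics/mix8.png",np.hstack([cv2.imread("pics/c_scene.png"),cv2.imread("pics/c_top.png")]))
E
```

```text
scene rod_grip [239.5 234. ] 0.83 [0.6259 0.4108 0.08  ]
scene rod_foot [269.8 243.8] 0.78 [0.5946 0.3497 0.04  ]
scene front_hole [269.8 239.9] 0.94 [0.5192 0.3831 0.175 ]
top rod_grip [216. 245.] 0.75 [0.6387 0.4079 0.08  ]
top rod_foot [258.4 260. ] 0.95 [0.5963 0.3484 0.04  ]
top front_hole [254.9 257.7] 0.76 [0.5198 0.3886 0.175 ]
wrist rod_grip [279.4 264.1] 0.82 [0.5746 0.4896 0.08  ]
wrist front_hole [278.2 117.3] 0.64 [0.5203 0.383  0.175 ]
TRI rod_grip [0.5483 0.4351 0.2006] [0.0054 0.0045 0.0011]
TRI rod_foot [ 0.6878  0.3074 -0.1096] [0.0008 0.0008]
TRI front_hole [0.5208 0.3844 0.1724] [0.002  0.0034 0.0015]
11.5 [0.5533 0.4424 0.1947] [-0.0065 -0.5104  0.8598  0.0105] [-0.6  1.2 -1.9] 0.012996473964396592 [ 0.55  0.61  0.39  1.37  0.02 -0.52]
(0.002, 0.0) q0.775 slide [ -0.1  -1.8 -12.7] ang [-4.2 -0.  -0.4] norm 13.0 4.2
(0.002, -0.008) q0.721 slide [-0.1 -0.5 -4.8] ang [-1.6 -0.  -0.4] norm 5.0 1.6
(0.002, -0.013) q0.688 slide [-0.1  0.2  0.2] ang [-0.  -0.  -0.4] norm 0.0 0.4
(0.002, -0.016) q0.668 slide [-0.1  0.7  3.2] ang [ 0.9 -0.  -0.4] norm 3.0 1.0
scene pred foot [269.8 242. ]
scene pred foot [269.8 243.4]
top pred foot [258.4 259. ]
top pred foot [258.5 260.9]
```

Request:
jog_arm([
  {"fingers":1,"slide":[0,0,1],"angular":[0.3,0,0]},
  {"fingers":1,"slide":[0,0.3,2],"angular":[0.6,0,0]},
  {"fingers":1,"slide":[0,0.5,3],"angular":[0.9,0,0]},
  {"fingers":1,"slide":[0,0.5,3],"angular":[0.9,0,0]},
], squeeze=100)

```text
clock: 12.03
tcp_pos: [0.5532, 0.4425, 0.1932]
orientation: [-0.001, -0.51, 0.86, 0.003]
wrist_force: [1.1, -2.7, 4.1]
finger_gap: 0.0128
grip_force: 98.8
```

```bash
python3 look.py 9 top; python3 lift2.py | tail -4
python3 - <<'E'
from plan import *
for n in("top",):
    p=np.load(f"pics/{n}9.npy",allow_pickle=True).item()
    u,v=map(int,proj(p,H)); c=p["color"][v-70:v+50,u-80:u+80,::-1]
    cv2.imwrite("pics/mix9.png",cv2.resize(c,(640,480),interpolation=cv2.INTER_CUBIC))
E
```

```text
top rod_grip [214.  246.4] 0.61 [0.6378 0.4122 0.08  ]
top rod_foot [260.  262.3] 0.95 [0.5905 0.3484 0.04  ]
top front_hole [256.1 257.7] 0.62 [0.5188 0.387  0.175 ]
12.03 [0.5532 0.4425 0.1932] [-0.0012 -0.5104  0.86    0.0028] [ 1.1 -2.7  4.1] 0.01277655250647912 [ 0.56  0.6   0.37  1.35  0.01 -0.51]
(0.002, 0.0) q0.775 slide [ -0.1  -2.  -14.1] ang [-5.2  0.1 -0.5] norm 14.0 5.2
(0.002, -0.008) q0.721 slide [-0.1 -0.6 -6.2] ang [-2.6  0.1 -0.5] norm 6.0 2.6
(0.002, -0.013) q0.688 slide [-0.1  0.2 -1.2] ang [-1.   0.1 -0.5] norm 1.0 1.1
(0.002, -0.016) q0.668 slide [-0.1  0.7  1.8] ang [-0.1  0.1 -0.5] norm 2.0 0.5
```

View pics/mix9.png

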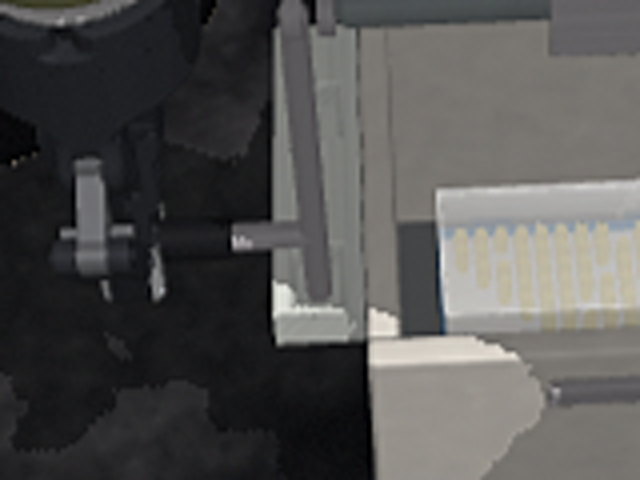

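The vertical force has reversed at about 14 mm depth, so the foot is seated in the front hole. I'll relax, open the fingers, then back off along the bar.

Request:
jog_arm([
  {"fingers":1,"slide":[0,0,-1],"angular":[0,0,0]},
  {"fingers":1,"slide":[0,0,-1],"angular":[0,0,0]},
  {"fingers":0.6,"slide":[0,0,-1],"angular":[0,0,0]},
  {"fingers":0.6,"slide":[0,0,-1],"angular":[0,0,0]},
  {"fingers":0.4,"slide":[0,0,-1],"angular":[0,0,0]},
  {"fingers":0.4,"slide":[0,0,-1],"angular":[0,0,0]},
  {"fingers":0.3,"slide":[0,0,-1],"angular":[0,0,0]},
  {"fingers":0.3,"slide":[0,0,-1],"angular":[0,0,0]},
], squeeze=20)

```text
clock: 12.9
tcp_pos: [0.5524, 0.4429, 0.1923]
orientation: [-0.003, -0.511, 0.86, 0.004]
wrist_force: [0.6, 0.7, 0.1]
finger_gap: 0.0598
grip_force: 0.0
```

```bash
python3 look.py 10 scene top
```

```text
scene rod_grip [238.4 232.6] 0.78 [0.6307 0.4115 0.08  ]
scene rod_foot [269.5 245.2] 0.57 [0.5913 0.3521 0.04  ]
scene front_hole [271.1 241.7] 0.84 [0.5142 0.3827 0.175 ]
top rod_grip [214.2 249.2] 0.76 [0.6322 0.4146 0.08  ]
top rod_foot [257.5 259.6] 0.77 [0.5979 0.3494 0.04  ]
TRI rod_grip [ 0.718   0.3875 -0.0437] [0.0016 0.0016]
TRI rod_foot [0.0965 0.5739 0.8485] [0.0026 0.0026]
13.1 [0.5525 0.4428 0.1925] [-0.0026 -0.5105  0.8598  0.0037] [ 0.5  0.8 -0.4] 0.059874622290603724 [ 0.56  0.6   0.38  1.35  0.01 -0.51]
```

The rod stays put after release. Retreating outward along the bar.

Request:
jog_arm([
  {"fingers":0.3,"slide":[-15,0,0],"angular":[0,0,0]},
  {"fingers":0.3,"slide":[-30,0,0],"angular":[0,0,0]},
  {"fingers":0.3,"slide":[-45,0,0],"angular":[0,0,0]},
  {"fingers":0.3,"slide":[-60,0,0],"angular":[0,0,0]},
  {"fingers":0.3,"slide":[-75,0,0],"angular":[0,0,0]},
  {"fingers":0.3,"slide":[-85,0,0],"angular":[0,0,0]},
  {"fingers":0.3,"slide":[-85,0,0],"angular":[0,0,0]},
  {"fingers":0.3,"slide":[-85,0,0],"angular":[0,0,0]},
  {"fingers":0.3,"slide":[-85,0,0],"angular":[0,0,0]},
], squeeze=20)

```text
clock: 14.05
tcp_pos: [0.5931, 0.517, 0.1923]
orientation: [-0.003, -0.51, 0.86, 0.004]
wrist_force: [-0.9, 0.0, -0.7]
finger_gap: 0.0597
grip_force: 0.0
```

```bash
python3 look.py 11; python3 - <<'E'
from plan import *
for n in("scene","top"):
    a,b=[np.load(f"pics/{n}{k}.npy",allow_pickle=True).item() for k in(9 if n=="top" else 8,11)]
    u,v=map(int,proj(a,H)); d=cv2.absdiff(a["color"],b["color"])[v-60:v+15,u-10:u+60]
    print(n,"pred foot",np.round(proj(a,H+C@np.array([0,0,-.013])),1),"diff near rod/lid",d.mean(), (d.max(2)>40).mean())
E
```

```text
scene rod_grip [237.2 233.1] 0.93 [0.6306 0.4145 0.08  ]
scene rod_foot [271.1 244.1] 0.81 [0.5924 0.3474 0.04  ]
scene front_hole [269.7 243.6] 0.73 [0.5114 0.3871 0.175 ]
top rod_grip [213.3 250.5] 0.84 [0.6306 0.4171 0.08  ]
top rod_foot [259.9 259.2] 0.92 [0.5964 0.3452 0.04  ]
top front_hole [256.1 253.1] 0.63 [0.5262 0.383  0.175 ]
wrist rod_grip [278.9  44. ] 0.62 [0.5366 0.4164 0.08  ]
TRI rod_grip [0.5484 0.4382 0.1977] [0.0006 0.0028 0.003 ]
TRI rod_foot [ 0.7159  0.2907 -0.1572] [0.0018 0.0018]
TRI front_hole [-0.1181  0.6699  1.1901] [0.0014 0.0014]
14.45 [0.5932 0.5172 0.1929] [-0.0024 -0.5104  0.8599  0.0037] [ 1.  -0.1 -0.2] 0.05986145262093694 [ 0.61  0.8   0.73  1.51  0.01 -0.46]
scene pred foot [269.8 244.2] diff near rod/lid 13.828761904761905 0.05047619047619047
top pred foot [258.6 262. ] diff near rod/lid 5.478095238095238 0.02361904761904762
```

```bash
python3 -c "
from workcell import *
print(hand_in())"
```

```text
the job is handed in; nothing more can be done
None
```

The chest is propped open and handed in at about 14.5 s: by the last camera check the rod's foot stands in the front hole and the gripper is clear, but the verdict wasn't returned, and I viewed 11 pictures against the limit of 10.

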